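# Blank off the open push-fit outlet of the laundry's water manifold

### The job

Take the thick blanking plug out of the wooden rack and push it down into the open push-fit outlet of the water manifold, fully home so that it locks. Then, still holding it, tug it straight up with about 10 N and keep the pull on for a second to check that it is locked, and let go, leaving it in place. Go gently: never push or pull the outlet with more than 20 N, handle nothing but the thick plug, and leave the thin plug and the other things where they are.

Things in the scene. Friction and masses are not known exactly. Their poses are not given: they have to be found in the camera images.
- plug: The thick plug, loose, 60 g, plastic, round, 101 mm tall, upright in one of the rack's holes. Origin: centre of its lower end (nose tip), z up. From the tip: conical nose 0-7 mm (diameter 10 to 18), land 7-11 mm (diameter 18), groove 11-18 mm (diameter 11.6), stem 18-60 mm (diameter 18), flange 60-65 mm (diameter 40), fluted grip 65-101 mm (diameter 30).
- plug_grip (a point): Point on the thick plug's axis in its grey round grip (30 mm in diameter), 86 mm above the tip and 15 mm below the top: hold the plug here, from above.
- thin_plug: The thin plug, loose, of the same height and form but with a 12 mm stem, 31 mm flange and 21 mm grip; it stands in the rack's other hole, 100 mm away, and stays there. Origin at the tip, z up. Either plug can be in either hole.
- rack: Fixed wooden block, 64 x 164 x 66 mm, with two through holes of 22 mm, 50 mm either side of its middle along its y axis; the plugs hang in them by their flanges, tips 6 mm above the worktop. Origin at the centre of its underside, z up.
- manifold: Fixed water manifold: steel base plate 100 x 160 x 10 mm and a grey block, 56 x 136 mm, top 44 mm above the worktop. On it, along its y axis: a short closed grey stub at y +38 mm (top at 60 mm) and the open white outlet at y -30 mm. A brass inlet sticks out at its +y end. Origin at the centre of the underside, z up.
- outlet_mouth (a point): Centre of the open mouth on top of the white outlet, 82 mm above the worktop, z up. The outlet is an upright tube, 34 mm outer, 20 mm bore diameter. Inside are three spring jaws over a hard stop. Their depth differs from outlet to outlet and cannot be seen or measured: home, the tip is 36 to 51 mm below the mouth, so feel for it. The flange stays 9 to 25 mm above the mouth.
- outlet (a joint): Travel of the outlet up (+) or down (-) from rest in its rubber mount, m; springs 6 N per mm (20 N is 0.0033). Spreading the jaws takes up to 13 N of push, falling off before they snap into the groove and lock, at most 2.5 mm above the stop. A resisting push of 16 N or more means stop reached and locked; a locked plug cannot be pulled out with 20 N.
- mug_1: Black and white mug, 82 x 114 x 97 mm, bystander behind the work. Origin at the centre of its underside.
- can_1: Drinks can, 53 mm across, 134 mm tall, bystander right of the manifold. Origin at the centre of its underside.
- tape_1: Roll of tape lying flat, 92 mm across, 48 mm tall, bystander left of the rack. Origin at the centre of its underside.
- pegs_1: Green clothes peg, 15 x 72 x 12 mm, bystander behind the manifold. Origin at the centre of its underside.
- scissors_1: Blue-handled scissors lying flat, 87 x 199 x 9 mm, bystander at the right. Origin at the centre of the underside.
- box_1: Green tea carton, 70 x 122 x 72 mm, bystander at the left. Origin at the centre of its underside.
There are look-alikes about, which are no part of the job. Leave any red look-alike of the plug alone.

How it is judged:
By the outcome, as a careful person would: the job done as asked, in the order asked, and still so for the second after the job is handed in, with the robot touching nothing.
It also fails if it takes over 54 s, if anything falls off the work surface, if the arm or the gripper's body presses on something with over 40 N, if the wrist force passes 120 N, or if a joint passes its speed limit or range.

### The arm

A 6-joint arm with a two-finger parallel gripper is mounted at the origin on a cart in front of the work surface, level with it; the furniture and walls round the work are solid. World frame = base frame: x ahead of the robot, y to its left, z up, the work surface at z = 0. Lengths are in m, angles in degrees, forces in N, time in s.
With the tool pointing down it reaches from about 0.375 to 0.9 m from the base axis. Payload 3.1 kg.
Tool frame: the origin (TCP) lies at the very end of the fingers, on their centre line; the grasp point (between the pads) lies bot.grip_point_offset behind it (bot.grip_point_offset is the distance from the TCP to the grasp point, in m); z points along the fingers, y is the line along which they close (so a half turn about z gives the same grasp; the last joint's range is limited). The gripper opens to 87 mm and grips with 3 to 60 N. Pads are 19 mm wide; open, the fingers measure 117 mm over their backs; the gripper's body (75 mm by 190 mm) begins 51 mm behind the grasp point.
Start: joints at [-82.993, 30.224, 82.088, -0, 67.689, -10.227], TCP at [0.185, -0.597, 0.223] pointing down, gripper open.
Joint ranges: [-176.69, 176.69], [-43.24, 126.21], [12.49, 139.97], [-82, 262], [0, 151.66], [-163.58, 163.58]. Speed limits (degrees/s): [159.86, 159.86, 180, 180, 180, 180].

### API

Orientations are given as a 3x3 rotation matrix whose columns are the frame's x, y, z axes.
In Python, from rig import bot, viewer, ticket gives the robot as it stands.
- The arm moves only by the tool servo_tool, never from a script. Its argument "targets" is a list of rows, each an object with "offset": the shift along the tool's x, y, z in m, a list of three; "dr": the turn, a rotation vector about the tool's x, y, z in degrees, a list of three. In form: [{"offset": [x, y, z], "dr": [ax, ay, az]}, ...]. A call has 1 to 20 rows; each row is the pose to reach, as a shift and turn from the pose commanded when the call began, along the tool's axes at that moment; what a row does not reach only later rows make up. A row lasts 1/12 s, in which the tool goes at most 41.7 mm and 7.16 degrees, less where a joint would pass 70% of its speed; a pose out of reach is approached as far as the arm can. A call with a gripper value outside its range is refused whole. "gripper" is the gripper command: -1 is fully open, 1 is shut, values between are in proportion, set as the call begins (left out, the last holds). The fingers move at their own pace and stop on an object; the grip force is fixed at half the most. Time passes only in rows, so rows that repeat a pose let the fingers close. It gives the time, the measured TCP pose, the force, the opening and the grip force at its end, in the units of the state.
- bot.read_state(): the state, without advancing time (a new reading comes with each control period).
- viewer.capture(name): name is "scene" or "top"; returns a dict with "color" (400x640x3 uint8, red, green, blue), "camera_matrix" (3x3 intrinsics, pixels), "R" (3x3) and "t" (3): a world point X has camera coordinates R X + t. Camera axes: x right, y down, z forward; pixel columns grow to the right and rows downward; lengths in m; the calibration is good to about 2 mm. A picture is of the moment at which its call begins. There is no depth.
- ticket.hand_in(): hands the job in; it is judged then, once.
The state is a dict: "time_s": time; "joint_positions": joint angles; "qvel": joint speeds; "tau": joint torques, N m; "position": TCP position; "tcp_rot": TCP orientation; "force": force on the tool from outside, world axes, zero at the start; "moment": the same for the moment, N m; "opening": opening from 0.0 (shut) to 1.0 (fully open); "grasp_force": force on a finger pad.
Only numpy, scipy, OpenCV 4.12 (cv2) and the standard library are available. Lean on these libraries where they do the work, as an engineer would, in place of code of your own. Each camera call takes 0.05 s, during which the arm holds its last target. There are 200 camera calls.

## Working session

There is one attempt and no reset: what is moved stays moved. The work goes in short steps, Python scripts to look and compute and a tool call to move; the robot and the scene stay as the last step left them, time stands still between calls to the robot, and variables do not carry over. Pictures are saved under pics/ and viewed, at most 10 in all, crops included, and the job is handed in when it is done.

Besides the shell and the picture viewer there is one more tool, called after "Call:" by a JSON object that holds its "op" and its "data". servo_tool: Moves the arm, as the interface text tells. Its arguments: {"type":"object","properties":{"targets":{"type":"array"},"gripper":{"type":"number"}},"required":["targets"]}

```bash
mkdir -p pics
python3 - <<'E'
from rig import bot, viewer
import cv2,numpy as np
for n in("scene","top"):
    c=viewer.capture(n); cv2.imwrite(f"pics/{n}0.png",c["color"][...,::-1]); print(n,c["camera_matrix"],c["R"],c["t"])
s=bot.read_state();print(s,bot.grip_point_offset)
E
```

```text
scene [[369.27469376   0.         322.01472257]
 [  0.         369.27469376 201.58158286]
 [  0.           0.           1.        ]] [[-0.60592458 -0.79551442 -0.00349456]
 [-0.42895769  0.33042012 -0.8407246 ]
 [ 0.66996321 -0.50791668 -0.5414517 ]] [0.34785222 0.32515438 0.71258991]
top [[454.60125609   0.         317.41450814]
 [  0.         454.60125609 196.90771299]
 [  0.           0.           1.        ]] [[ 0.0338172  -0.99928782  0.01674055]
 [-0.79501124 -0.03704722 -0.60546233]
 [ 0.60565133  0.00716612 -0.79569788]] [0.014458   0.51003928 1.37265935]
{'time_s': 0.1, 'joint_positions': array([-8.29941288e+01,  3.02763617e+01,  8.21484969e+01,  5.71507534e-04,
        6.76909320e+01, -1.02289614e+01]), 'qvel': array([-0.02632183, -0.02023847, -0.17951371, -0.04539727,  0.04013421,
       -0.02509527]), 'tau': array([-6.11711539e-05, -4.40984130e+01, -1.77150875e+01,  6.35481323e-02,
        5.33985137e-02, -4.27766690e-05]), 'position': array([ 0.18511176, -0.59626307,  0.22164335]), 'tcp_rot': array([[ 9.55099580e-01,  2.96284890e-01, -2.37335318e-04],
       [ 2.96284756e-01, -9.55097542e-01,  2.00696286e-03],
       [ 3.67954392e-04, -1.98716822e-03, -9.99997958e-01]]), 'force': array([-0.08692532,  1.13148074,  0.17012498]), 'moment': array([ 0.04841285, -0.04339884, -0.00768782]), 'grasp_force': 0.0, 'opening': 1.0034286450927965} 0.0187
```

View pics/scene0.png

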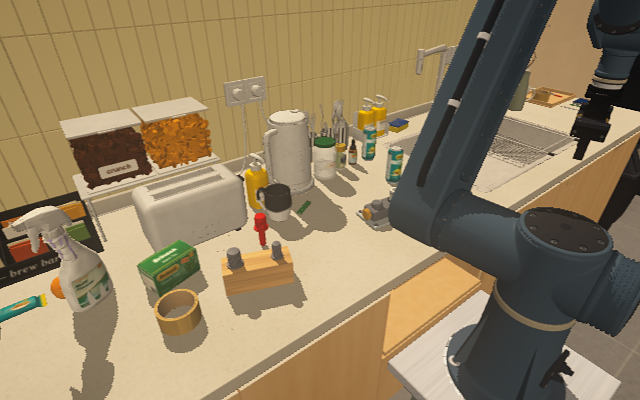

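View pics/top0.png

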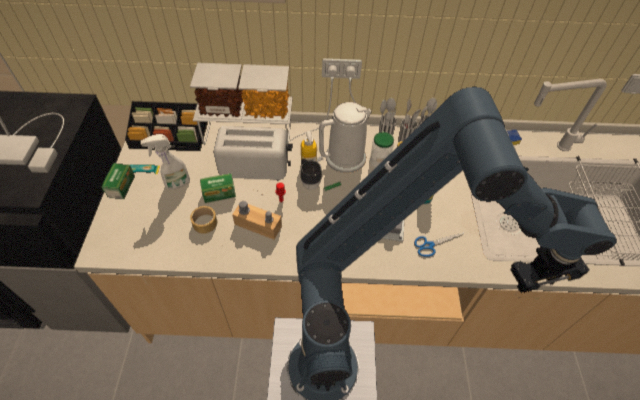

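The scene view shows the rack with the thick plug on the left at about (235,258) and the thin one at (277,250). In the top view they are at (243,207) and (270,213). The red look-alike stands behind the rack, and the arm hides the manifold.

```bash
cat > h.py <<'E'
import numpy as np,cv2
from rig import bot,viewer
def ray(c,uv):
    d=np.linalg.inv(c["camera_matrix"])@[uv[0],uv[1],1.]; R=np.array(c["R"]); return -R.T@c["t"],R.T@d
def onplane(c,uv,z):
    o,d=ray(c,uv); return o+d*(z-o[2])/d[2]
def tri(c1,p1,c2,p2):
    (o1,d1),(o2,d2)=ray(c1,p1),ray(c2,p2)
    s=np.linalg.lstsq(np.c_[d1,-d2],o2-o1,rcond=None)[0]
    a,b=o1+s[0]*d1,o2+s[1]*d2; return (a+b)/2,np.linalg.norm(a-b)
def proj(c,X):
    p=np.array(c["camera_matrix"])@(np.array(c["R"])@X+c["t"]); return p[:2]/p[2]
def crop(c,x,y,w,h,k): return cv2.resize(c["color"][y:y+h,x:x+w,::-1],None,fx=k,fy=k,interpolation=cv2.INTER_NEAREST)
E
python3 - <<'E'
from h import *
s,t=viewer.capture("scene"),viewer.capture("top")
im=np.vstack([crop(s,212,235,100,50,6),crop(t,215,190,100,50,6)]);cv2.imwrite("pics/c1.png",im)
print(onplane(t,(243,205),.136),onplane(t,(270,211),.136),onplane(s,(235,250),.136),onplane(s,(277,243),.136))
E
```

```text
[0.48949586 0.28934148 0.136     ] [0.46849765 0.19433656 0.136     ] [0.48236732 0.30792218 0.136     ] [0.44710256 0.22260647 0.136     ]
```

View pics/c1.png

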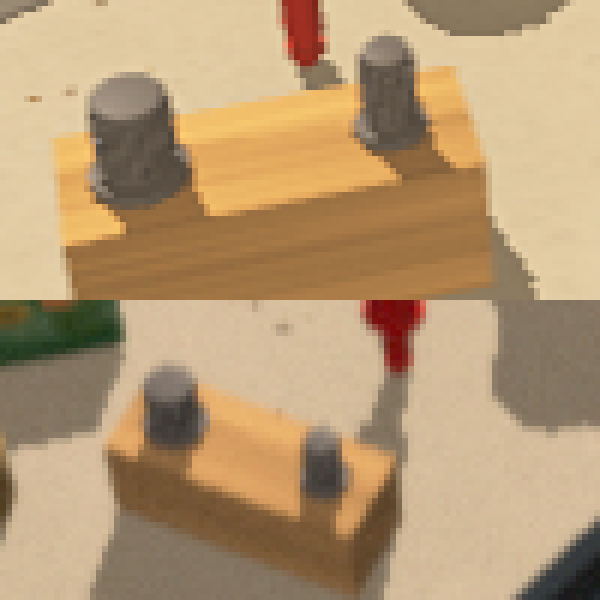

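The crop shows the thick plug's top face at scene (233.5,249.5) and top (242.7,202.5). The thin plug's is at scene (275.9,242.5) and top (268.3,212.3).

Run:
```python
from h import *
s,t=viewer.capture("scene"),viewer.capture("top")
for a,b in (((233.5,249.6),(242.6,202.7)),((275.9,242.5),(268.3,212.4))):
    print(onplane(s,a,.107),onplane(t,b,.107),tri(s,a,t,b))
```

```text
[0.51948076 0.29768525 0.107     ] [0.52044529 0.29817695 0.107     ] (array([0.51980067, 0.29787434, 0.10722943]), np.float64(0.0008697064218400391))
[0.48203883 0.20662774 0.107     ] [0.48278751 0.20357084 0.107     ] (array([0.48594759, 0.204282  , 0.10303864]), np.float64(0.0006720463964398481))
```

Call:
{"op": "servo_tool", "data": {"targets": [{"offset":[0.01,-0.01,-0.02],"dr":[0,0,0]},{"offset":[0.03,-0.03,-0.04],"dr":[0,0,-3]},{"offset":[0.06,-0.05,-0.06],"dr":[0,0,-8]},{"offset":[0.09,-0.075,-0.077],"dr":[0,0,-14]},{"offset":[0.12,-0.1,-0.077],"dr":[0,0,-20]},{"offset":[0.15,-0.125,-0.077],"dr":[0,0,-26]},{"offset":[0.18,-0.15,-0.077],"dr":[0,0,-32]},{"offset":[0.21,-0.175,-0.077],"dr":[0,0,-38]},{"offset":[0.24,-0.2,-0.077],"dr":[0,0,-44]},{"offset":[0.27,-0.23,-0.077],"dr":[0,0,-50]},{"offset":[0.3,-0.26,-0.077],"dr":[0,0,-56]},{"offset":[0.33,-0.285,-0.077],"dr":[0,0,-60]},{"offset":[0.355,-0.315,-0.077],"dr":[0,0,-60]},{"offset":[0.375,-0.35,-0.077],"dr":[0,0,-60]},{"offset":[0.395,-0.385,-0.077],"dr":[0,0,-60]},{"offset":[0.415,-0.42,-0.077],"dr":[0,0,-60]},{"offset":[0.435,-0.455,-0.077],"dr":[0,0,-60]},{"offset":[0.455,-0.49,-0.077],"dr":[0,0,-60]},{"offset":[0.47,-0.525,-0.077],"dr":[0,0,-60]},{"offset":[0.48,-0.55,-0.077],"dr":[0,0,-60]}], "gripper": -1}}

```text
time_s: 1.97
position: [0.4807, 0.0737, 0.2997]
tcp_rot: [[0.219, 0.976, 0.001], [0.976, -0.219, 0.001], [0.001, 0.0, -1.0]]
force: [-0.2, -0.5, 1.2]
opening: 1.003
grasp_force: 0.0
```

Call:
{"op": "servo_tool", "data": {"targets": [{"offset":[0.035,-0.002,0],"dr":[0,0,0]},{"offset":[0.07,-0.004,0.01],"dr":[0,0,0]},{"offset":[0.105,-0.006,0.02],"dr":[0,0,0]},{"offset":[0.14,-0.008,0.04],"dr":[0,0,0]},{"offset":[0.17,-0.009,0.06],"dr":[0,0,0]},{"offset":[0.2,-0.01,0.08],"dr":[0,0,0]},{"offset":[0.22,-0.011,0.095],"dr":[0,0,0]},{"offset":[0.231,-0.012,0.1],"dr":[0,0,0]},{"offset":[0.231,-0.012,0.1],"dr":[0,0,0]},{"offset":[0.231,-0.012,0.1],"dr":[0,0,0]}]}}

```text
time_s: 2.8
position: [0.52, 0.2983, 0.1997]
tcp_rot: [[0.22, 0.975, -0.0], [0.975, -0.22, -0.001], [-0.001, -0.0, -1.0]]
force: [-1.6, -0.7, -0.3]
opening: 0.999
grasp_force: 0.0
```

Run:
```python
from h import *
s,t=viewer.capture("scene"),viewer.capture("top")
print(bot.read_state()["position"])
im=np.hstack([s["color"][100:340,160:480,::-1],t["color"][100:340,220:540,::-1]]);cv2.imwrite("pics/c2.png",im)
np.save("v.npy",[s,t],allow_pickle=True)
```

```text
[0.52057225 0.29752603 0.20076215]
```

View pics/c2.png

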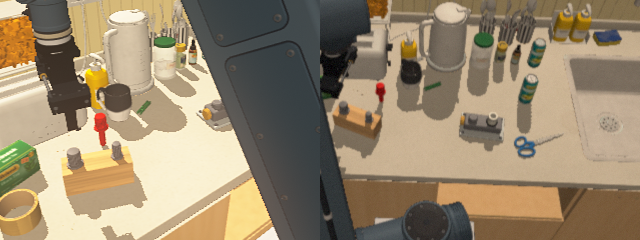

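The plug and the hovering gripper line up. The manifold is clear in the top view at about full-image (380,225) and partly visible in the scene view. I'll descend and zoom on the manifold.

Call:
{"op": "servo_tool", "data": {"targets": [{"offset":[0,0,0.015],"dr":[0,0,0]},{"offset":[0,0,0.035],"dr":[0,0,0]},{"offset":[0,0,0.055],"dr":[0,0,0]},{"offset":[0,0,0.075],"dr":[0,0,0]},{"offset":[0,0,0.09],"dr":[0,0,0]},{"offset":[0,0,0.105],"dr":[0,0,0]},{"offset":[0,0,0.115],"dr":[0,0,0]},{"offset":[0,0,0.12],"dr":[0,0,0]},{"offset":[0,0,0.124],"dr":[0,0,0]},{"offset":[0,0,0.124],"dr":[0,0,0]}]}}

```text
time_s: 3.73
position: [0.5203, 0.2981, 0.0757]
tcp_rot: [[0.222, 0.975, 0.0], [0.975, -0.222, 0.0], [0.0, 0.0, -1.0]]
force: [0.1, -0.1, 0.3]
opening: 1.003
grasp_force: 0.0
```

Run:
```python
from h import *
s,t=np.load("v.npy",allow_pickle=True)
n=viewer.capture("scene")
im=np.hstack([np.vstack([crop(s,345,190,60,50,6),crop(t,350,200,60,50,6)]),np.vstack([crop(n,205,215,60,50,6),crop(viewer.capture("top"),215,180,60,50,6)])]);cv2.imwrite("pics/c3.png",im)
```

```text
(no output)
```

View pics/c3.png

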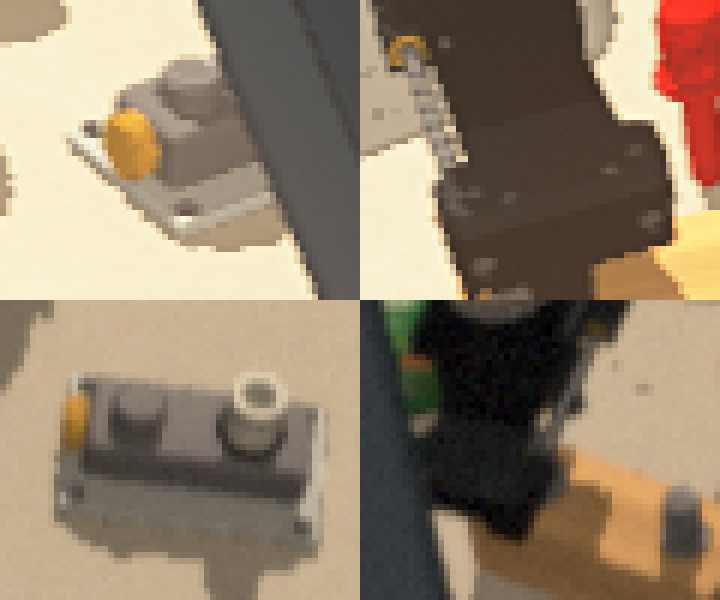

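The top crop shows the outlet mouth at full-image (393.2,214.9) and the stub top at (372.5,216.2). In the scene view the stub is at (376.5,202) and the outlet is hidden. The gripper is down around the plug, so I'll close it.

Call:
{"op": "servo_tool", "data": {"targets": [{"offset":[0,0,0],"dr":[0,0,0]},{"offset":[0,0,0],"dr":[0,0,0]},{"offset":[0,0,0],"dr":[0,0,0]},{"offset":[0,0,0],"dr":[0,0,0]},{"offset":[0,0,0],"dr":[0,0,0]},{"offset":[0,0,0],"dr":[0,0,0]},{"offset":[0,0,0],"dr":[0,0,0]},{"offset":[0,0,0],"dr":[0,0,0]},{"offset":[0,0,0],"dr":[0,0,0]},{"offset":[0,0,0],"dr":[0,0,0]}], "gripper": 1}}

```text
time_s: 4.67
position: [0.5199, 0.2985, 0.0755]
tcp_rot: [[0.221, 0.975, -0.0], [0.975, -0.221, -0.0], [-0.0, -0.0, -1.0]]
force: [0.6, -0.4, -0.5]
opening: 0.341
grasp_force: 30.0
```

Run:
```python
from h import *
s,t=np.load("v.npy",allow_pickle=True)
print(bot.read_state()["force"],bot.read_state()["opening"]*87)
o=onplane(t,(393.2,214.9),.082);b=onplane(t,(372.5,216.2),.06);print(o,b,o-b,onplane(s,(376.5,202),.06),tri(s,(376.5,202),t,(372.5,216.2)))
for X in [(.41,.0,.082)]: print(proj(s,o),proj(t,o))
```

```text
[ 0.631285   -0.43496265 -0.48014166] 29.693333432022985
[ 0.50973709 -0.23623944  0.082     ] [ 0.51621648 -0.16548369  0.06      ] [-0.00647939 -0.07075575  0.022     ] [ 0.51434424 -0.15987501  0.06      ] (array([ 0.52019775, -0.1662536 ,  0.05444134]), np.float64(0.00012581585701794943))
[396.09786797 188.34318206] [393.2 214.9]
```

Call:
{"op": "servo_tool", "data": {"targets": [{"offset":[0,0,-0.005],"dr":[0,0,0]},{"offset":[0,0,-0.015],"dr":[0,0,0]},{"offset":[0,0,-0.03],"dr":[0,0,0]},{"offset":[0,0,-0.05],"dr":[0,0,0]},{"offset":[0,0,-0.07],"dr":[0,0,0]},{"offset":[0,0,-0.09],"dr":[0,0,0]},{"offset":[0,0,-0.11],"dr":[0,0,0]},{"offset":[0,0,-0.13],"dr":[0,0,0]},{"offset":[0,0,-0.15],"dr":[0,0,0]},{"offset":[-0.01,0.002,-0.165],"dr":[0,0,0]},{"offset":[-0.03,0.006,-0.175],"dr":[0,0,0]},{"offset":[-0.06,0.012,-0.175],"dr":[0,0,0]},{"offset":[-0.09,0.018,-0.175],"dr":[0,0,0]},{"offset":[-0.12,0.025,-0.175],"dr":[0,0,0]},{"offset":[-0.15,0.031,-0.175],"dr":[0,0,0]},{"offset":[-0.18,0.037,-0.175],"dr":[0,0,0]},{"offset":[-0.21,0.043,-0.175],"dr":[0,0,0]},{"offset":[-0.24,0.05,-0.175],"dr":[0,0,0]},{"offset":[-0.265,0.055,-0.175],"dr":[0,0,0]},{"offset":[-0.28,0.058,-0.175],"dr":[0,0,0]}]}}

```text
time_s: 6.33
position: [0.5147, 0.01, 0.2516]
tcp_rot: [[0.223, 0.975, 0.001], [0.975, -0.223, -0.001], [-0.001, 0.002, -1.0]]
force: [-0.5, -0.1, -0.3]
opening: 0.337
grasp_force: 30.0
```

Call:
{"op": "servo_tool", "data": {"targets": [{"offset":[-0.015,0.003,0],"dr":[0,0,0]},{"offset":[-0.04,0.008,0],"dr":[0,0,0]},{"offset":[-0.07,0.014,0],"dr":[0,0,0]},{"offset":[-0.1,0.02,0],"dr":[0,0,0]},{"offset":[-0.13,0.027,0],"dr":[0,0,0]},{"offset":[-0.16,0.033,0],"dr":[0,0,0]},{"offset":[-0.19,0.039,0],"dr":[0,0,0]},{"offset":[-0.215,0.045,0],"dr":[0,0,0]},{"offset":[-0.235,0.048,0],"dr":[0,0,0]},{"offset":[-0.243,0.05,0],"dr":[0,0,0]},{"offset":[-0.243,0.05,0],"dr":[0,0,0]},{"offset":[-0.243,0.05,0],"dr":[0,0,0]}]}}

```text
time_s: 7.33
position: [0.5096, -0.2347, 0.2508]
tcp_rot: [[0.222, 0.975, 0.0], [0.975, -0.222, 0.001], [0.001, -0.0, -1.0]]
force: [0.2, -0.1, -0.4]
opening: 0.333
grasp_force: 30.0
```

Run:
```python
from h import *
s,t=viewer.capture("scene"),viewer.capture("top")
st=bot.read_state();print(st["position"],st["tcp_rot"][:,2],st["force"],st["opening"]*87)
im=np.hstack([crop(s,360,130,65,90,6),crop(t,355,150,65,90,6)]);cv2.imwrite("pics/c4.png",im)
np.save("v.npy",[s,t],allow_pickle=True)
tip=st["position"]+[0,0,-.067]
print(proj(s,tip),proj(t,tip))
```

```text
[ 0.50959026 -0.23375412  0.25065169] [-4.56133016e-04  1.03816411e-03 -9.99999357e-01] [-0.29880864  0.93086884  0.01470866] 28.887407432314102
[399.21901577 158.54798915] [396.96758317 197.61179655]
```

View pics/c4.png

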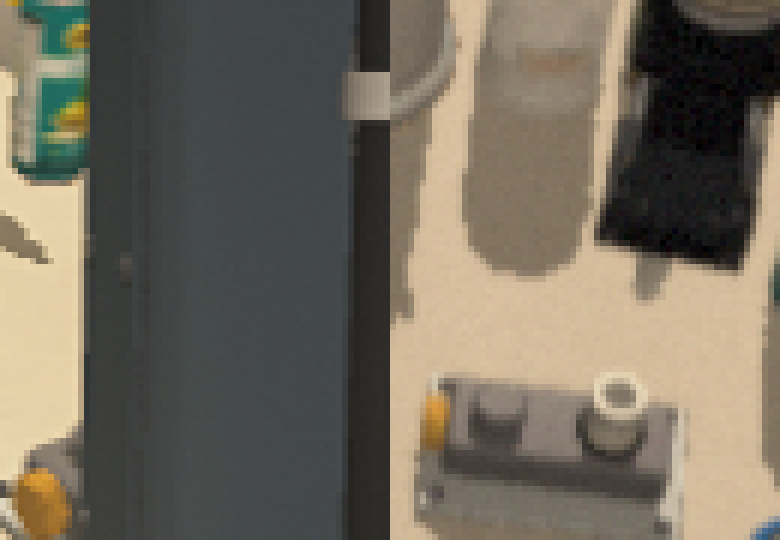

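The arm hides the outlet in the scene view. In the top view the plug nose shows at (397.8,199) where (397,197.6) was predicted, so the calibration holds. The mouth is at about (393,215), and I'll measure it to sub-pixel.

Run:
```python
from h import *
t=viewer.capture("top")
g=t["color"].astype(float).min(2)   # white tube: all channels high
print(g[208:229,384:404].astype(int))
k=8;x0,y0=380,204
up=cv2.resize(g[y0:y0+28,x0:x0+28].astype(np.float32),None,fx=k,fy=k,interpolation=cv2.INTER_CUBIC)
for th in (130,145):
  cs,_=cv2.findContours((up>th).astype(np.uint8),cv2.RETR_CCOMP,cv2.CHAIN_APPROX_NONE)
  for c in cs:
    if len(c)>60:
        e=cv2.fitEllipse(c);print(th,len(c),(np.array(e[0])+.5)/k-.5+[x0,y0],np.array(e[1])/k,e[2])
# expected ellipse of ring
a=np.linspace(0,2*np.pi,60)
for r in(.017,.010):
  P=np.float32([proj(t,np.array([.51+r*np.cos(q),-.236+r*np.sin(q),.082])) for q in a]);print(r,cv2.fitEllipse(P),proj(t,np.array([.51,-.236,.082])))
```

```text
[[154 155 155 157 155 154 154 156 157 156 156 155 154 156 152 154 153 156
  155 156]
 [158 153 154 155 155 157 156 153 154 157 153 155 155 156 155 154 156 153
  153 155]
 [156 156 158 157 156 157 154 156 156 156 156 156 154 153 155 153 153 155
  152 155]
 [156 157 154 153 154 157 159 161 163 163 156 158 153 153 152 159 155 153
  153 152]
 [154 157 157 156 158 159 172 179 177 174 176 169 161 155 155 156 156 158
  158 156]
 [153 153 154 154 156 176 179 166 152 153 156 175 171 158 153 154 159 156
  155 158]
 [147 153 153 148 150 185 164 124 114 113 121 152 180 168 156 155 155 155
  158 157]
 [131 135 135 136 137 183 146 107 102  99  99 118 172 175 154 156 154 156
  156 153]
 [123 120 121 118 116 176 165 114 102  98  96 110 172 178 150 148 151 153
  153 153]
 [120 123 115 104  93 155 177 148 119 110 116 135 178 159 136 129 134 137
  145 152]
 [122 119 103  77  79 112 143 159 161 163 159 159 153 126 121 122 119 110
  120 166]
 [121 113  79  66  75  83 106 132 147 154 148 136 115 105 117 121 116  94
  106 169]
 [121 105  58  67  82  84  89  95 104 104 103  95  81  91 115 120 118 103
  128 
[... 570 characters left out ...]
08 108 111 110 119
  169 175]
 [ 63  63  65  65  68  65  67  69  64  62  70  67  86  89  95  97 101 118
  169 178]]
130 888 [395.7436676  214.10058784] [25.12800789 34.28216553] 136.9517059326172
130 107 [392.88262367 215.45108318] [3.97140193 5.23371267] 105.92622375488281
145 892 [395.81123734 214.04319477] [24.98561478 34.25273514] 138.69435119628906
145 119 [392.85698223 215.40016747] [4.63313437 5.77655745] 109.0448226928711
0.017 ((393.1299743652344, 214.8618621826172), (7.707322597503662, 9.712259292602539), 104.47953033447266) [393.12758121 214.83685908]
0.01 ((393.12841796875, 214.8455047607422), (4.533602714538574, 5.713013172149658), 104.47826385498047) [393.12758121 214.83685908]
```

Call:
{"op": "servo_tool", "data": {"targets": [{"offset":[0,0,0.01],"dr":[0,0,0]},{"offset":[0,0,0.025],"dr":[0,0,0]},{"offset":[0,0,0.04],"dr":[0,0,0]},{"offset":[0,0,0.055],"dr":[0,0,0]},{"offset":[0,0,0.065],"dr":[0,0,0]},{"offset":[0,0,0.07],"dr":[0,0,0]},{"offset":[0,0,0.07],"dr":[0,0,0]},{"offset":[0,0,0.07],"dr":[0,0,0]}]}}

```text
time_s: 8.15
position: [0.51, -0.2352, 0.1805]
tcp_rot: [[0.221, 0.975, -0.0], [0.975, -0.221, 0.0], [0.0, -0.0, -1.0]]
force: [0.4, 0.2, -0.8]
opening: 0.337
grasp_force: 30.0
```

Run:
```python
from h import *
ts=[viewer.capture("top") for _ in range(3)]
t=ts[0];g=np.mean([c["color"].astype(float).min(2) for c in ts],0)
p=np.mean([bot.read_state()["position"]],0);print(p)
s=viewer.capture("scene")
cv2.imwrite("pics/c5.png",np.hstack([crop(s,370,150,50,60,8),crop(t,370,175,50,60,8)]))
print("cols 384.. rows 198..");print(g[196:222,384:404].astype(int))
for h in (0,3.5,9,14.5,20,30,40): print(h,proj(t,p+[0,0,-.067+h/1e3]))
for d in (0,.5): print(d,onplane(t,(392.9+d,215.4+d),.082))
```

```text
[ 0.51038196 -0.23572973  0.18139421]
cols 384.. rows 198..
[[155 154 153 129  67  45  31  35  28  24  26  27  27  24  24  23  23  28
   26  25]
 [154 155 149 107  52  33  28  28  28  30  30  27  25  23  24  24  25  27
   28  25]
 [156 154 145  83  36  28  24  25  28  32  40  27  26  26  25  24  23  27
   29  25]
 [156 155 141  62  25  22  18  18  23  28  34  27  24  25  25  28  26  24
   29  26]
 [155 151 127  50  18  19  21  22  23  23  26  21  23  23  19  28  22  26
   26  28]
 [154 149 111  41  28  24  22  13  14  17  17  18  19  18  21  19  22  21
   20  25]
 [155 147  95  33  32  29  14   8   8   7   8   9  14  14  10  16  22  18
   22  23]
 [155 146  90  52  53  32  22  12   6  12   8   9   5   8  11  11  10  13
   14  13]
 [157 153 129 115 117  83  55  49  42  26  17  10  11   9  14  14  13  10
   12  13]
 [155 156 152 146 149 133 123 121 107  77  47  34  30  24  23  18   8   4
    9   6]
 [155 156 153 155 155 153 151 151 138  98  76  80  77  70  68  60  51  40
   32  26]
 [156 155 154 153 154 154 154 154 146 113  92  98  97  95 106 122 121 110
   93  81]
 [155 156 154 155 15
[... 770 characters left out ...]
 178 146 122 110 114 136 176 157 133 131 133 134
  141 155]
 [119 118 103  76  76 113 150 160 161 161 159 160 155 125 120 120 117 109
  118 163]
 [115 112  77  65  73  82 104 129 145 153 148 134 116 105 116 119 116 100
  103 169]
 [116 109  57  62  81  85  86  94 102 107 104  96  85  92 116 118 116 104
  128 173]
 [116 107  52  57  82  89  91  94  95  87  94  88  78  81 113 116 115 108
  143 171]]
0 [394.42617368 209.42426012]
3.5 [394.57817063 208.83892929]
9 [394.81810428 207.91495972]
14.5 [395.05936916 206.98586362]
20 [395.3019764  206.05159822]
30 [395.74655626 204.33954878]
40 [396.19567946 202.61000326]
0 [ 0.50751545 -0.23502632  0.082     ]
0.5 [ 0.50542695 -0.23665893  0.082     ]
```

View pics/c5.png

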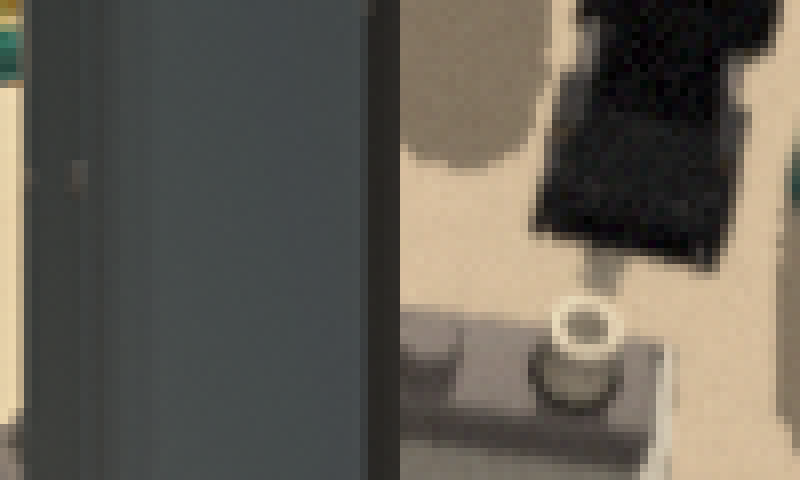

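The crop shows the nose just above the mouth: nose bottom edge at v≈211.2, mouth centre at (392.9,215.4). Allowing for the tip being 69.6 mm below the TCP, the mouth is at about (0.508,-0.235), so I'll shift −1.5 mm along tool y and descend gently.

Call:
{"op": "servo_tool", "data": {"targets": [{"offset":[0,-0.001,0.005],"dr":[0,0,0]},{"offset":[0,-0.0015,0.012],"dr":[0,0,0]},{"offset":[0,-0.0015,0.019],"dr":[0,0,0]},{"offset":[0,-0.0015,0.024],"dr":[0,0,0]},{"offset":[0,-0.0015,0.027],"dr":[0,0,0]},{"offset":[0,-0.0015,0.029],"dr":[0,0,0]},{"offset":[0,-0.0015,0.03],"dr":[0,0,0]},{"offset":[0,-0.0015,0.031],"dr":[0,0,0]},{"offset":[0,-0.0015,0.032],"dr":[0,0,0]},{"offset":[0,-0.0015,0.033],"dr":[0,0,0]},{"offset":[0,-0.0015,0.034],"dr":[0,0,0]},{"offset":[0,-0.0015,0.034],"dr":[0,0,0]}]}}

```text
time_s: 9.35
position: [0.5083, -0.235, 0.1465]
tcp_rot: [[0.221, 0.975, -0.0], [0.975, -0.221, 0.0], [0.0, -0.0, -1.0]]
force: [0.3, 0.4, -0.9]
opening: 0.338
grasp_force: 30.0
```

Call:
{"op": "servo_tool", "data": {"targets": [{"offset":[0,0,0.001],"dr":[0,0,0]},{"offset":[0,0,0.002],"dr":[0,0,0]},{"offset":[0,0,0.003],"dr":[0,0,0]},{"offset":[0,0,0.004],"dr":[0,0,0]},{"offset":[0,0,0.005],"dr":[0,0,0]},{"offset":[0,0,0.006],"dr":[0,0,0]},{"offset":[0,0,0.006],"dr":[0,0,0]}]}}

```text
time_s: 9.93
position: [0.5084, -0.235, 0.1404]
tcp_rot: [[0.221, 0.975, 0.0], [0.975, -0.221, 0.0], [0.0, 0.0, -1.0]]
force: [0.1, 0.3, -0.8]
opening: 0.337
grasp_force: 30.0
```

Call:
{"op": "servo_tool", "data": {"targets": [{"offset":[0,0,0.0015],"dr":[0,0,0]},{"offset":[0,0,0.003],"dr":[0,0,0]},{"offset":[0,0,0.0045],"dr":[0,0,0]},{"offset":[0,0,0.006],"dr":[0,0,0]},{"offset":[0,0,0.0075],"dr":[0,0,0]},{"offset":[0,0,0.009],"dr":[0,0,0]},{"offset":[0,0,0.01],"dr":[0,0,0]},{"offset":[0,0,0.01],"dr":[0,0,0]}]}}

```text
time_s: 10.6
position: [0.5084, -0.235, 0.1303]
tcp_rot: [[0.221, 0.975, -0.0], [0.975, -0.221, 0.0], [0.0, -0.0, -1.0]]
force: [1.6, 0.3, 0.2]
opening: 0.334
grasp_force: 30.0
```

Call:
{"op": "servo_tool", "data": {"targets": [{"offset":[0,0,0.001],"dr":[0,0,0]},{"offset":[0,0,0.002],"dr":[0,0,0]},{"offset":[0,0,0.003],"dr":[0,0,0]},{"offset":[0,0,0.003],"dr":[0,0,0]}]}}

```text
time_s: 10.93
position: [0.5084, -0.235, 0.1274]
tcp_rot: [[0.221, 0.975, 0.0], [0.975, -0.221, -0.0], [0.0, 0.0, -1.0]]
force: [1.4, 1.1, 0.0]
opening: 0.336
grasp_force: 30.0
```

Call:
{"op": "servo_tool", "data": {"targets": [{"offset":[0,0.0003,0.001],"dr":[0,0,0]},{"offset":[0,0.0003,0.002],"dr":[0,0,0]},{"offset":[0,0.0003,0.003],"dr":[0,0,0]},{"offset":[0,0.0003,0.003],"dr":[0,0,0]}]}}

```text
time_s: 11.27
position: [0.5086, -0.2351, 0.1243]
tcp_rot: [[0.221, 0.975, -0.0], [0.975, -0.221, 0.0], [0.0, -0.0, -1.0]]
force: [0.9, 0.6, -0.8]
opening: 0.334
grasp_force: 30.0
```

Call:
{"op": "servo_tool", "data": {"targets": [{"offset":[0,0,0.001],"dr":[0,0,0]},{"offset":[0,0,0.002],"dr":[0,0,0]},{"offset":[0,0,0.002],"dr":[0,0,0]}]}}

```text
time_s: 11.52
position: [0.5086, -0.2351, 0.1223]
tcp_rot: [[0.221, 0.975, -0.0], [0.975, -0.221, 0.0], [0.0, -0.0, -1.0]]
force: [0.5, 0.9, -0.3]
opening: 0.335
grasp_force: 30.0
```

Call:
{"op": "servo_tool", "data": {"targets": [{"offset":[0,0,0.001],"dr":[0,0,0]},{"offset":[0,0,0.002],"dr":[0,0,0]},{"offset":[0,0,0.002],"dr":[0,0,0]}]}}

```text
time_s: 11.77
position: [0.5086, -0.2351, 0.1204]
tcp_rot: [[0.221, 0.975, -0.0], [0.975, -0.221, 0.0], [0.0, -0.0, -1.0]]
force: [1.4, 1.6, 0.2]
opening: 0.338
grasp_force: 30.0
```

Call:
{"op": "servo_tool", "data": {"targets": [{"offset":[0,0,0.001],"dr":[0,0,0]},{"offset":[0,0,0.0015],"dr":[0,0,0]},{"offset":[0,0,0.0015],"dr":[0,0,0]}]}}

```text
time_s: 12.02
position: [0.5086, -0.2351, 0.119]
tcp_rot: [[0.221, 0.975, -0.0], [0.975, -0.221, 0.0], [0.0, -0.0, -1.0]]
force: [0.8, -0.0, 0.8]
opening: 0.339
grasp_force: 30.0
```

Call:
{"op": "servo_tool", "data": {"targets": [{"offset":[0,0,0.001],"dr":[0,0,0]},{"offset":[0,0,0.0015],"dr":[0,0,0]},{"offset":[0,0,0.0015],"dr":[0,0,0]}]}}

```text
time_s: 12.27
position: [0.5088, -0.2351, 0.1176]
tcp_rot: [[0.221, 0.975, 0.0], [0.975, -0.221, 0.0], [0.0, 0.0, -1.0]]
force: [0.6, 0.6, 1.9]
opening: 0.338
grasp_force: 30.0
```

Call:
{"op": "servo_tool", "data": {"targets": [{"offset":[0,0,0.001],"dr":[0,0,0]},{"offset":[0,0,0.001],"dr":[0,0,0]}]}}

```text
time_s: 12.43
position: [0.5088, -0.2352, 0.1167]
tcp_rot: [[0.221, 0.975, 0.0], [0.975, -0.221, -0.0], [-0.0, 0.0, -1.0]]
force: [0.5, 1.4, 3.1]
opening: 0.336
grasp_force: 30.0
```

Call:
{"op": "servo_tool", "data": {"targets": [{"offset":[0,0,0.001],"dr":[0,0,0]},{"offset":[0,0,0.001],"dr":[0,0,0]}]}}

```text
time_s: 12.6
position: [0.5087, -0.2353, 0.1159]
tcp_rot: [[0.221, 0.975, 0.0], [0.975, -0.221, -0.0], [-0.0, 0.0, -1.0]]
force: [-0.3, 2.0, 4.6]
opening: 0.336
grasp_force: 30.0
```

Call:
{"op": "servo_tool", "data": {"targets": [{"offset":[0,0,0.001],"dr":[0,0,0]},{"offset":[0,0,0.001],"dr":[0,0,0]}]}}

```text
time_s: 12.77
position: [0.5088, -0.2353, 0.1151]
tcp_rot: [[0.221, 0.975, 0.0], [0.975, -0.221, -0.001], [-0.0, 0.001, -1.0]]
force: [-0.0, 1.7, 6.5]
opening: 0.338
grasp_force: 30.0
```

Call:
{"op": "servo_tool", "data": {"targets": [{"offset":[0,0,0.001],"dr":[0,0,0]},{"offset":[0,0,0.001],"dr":[0,0,0]}]}}

```text
time_s: 12.93
position: [0.5089, -0.2354, 0.1143]
tcp_rot: [[0.221, 0.975, 0.001], [0.975, -0.221, -0.001], [-0.0, 0.001, -1.0]]
force: [0.2, 0.9, 7.8]
opening: 0.335
grasp_force: 30.0
```

Call:
{"op": "servo_tool", "data": {"targets": [{"offset":[0,0,0.001],"dr":[0,0,0]},{"offset":[0,0,0.001],"dr":[0,0,0]}]}}

```text
time_s: 13.1
position: [0.509, -0.2354, 0.1134]
tcp_rot: [[0.221, 0.975, 0.001], [0.975, -0.221, -0.001], [-0.0, 0.001, -1.0]]
force: [-0.9, 0.6, 8.7]
opening: 0.334
grasp_force: 30.0
```

Call:
{"op": "servo_tool", "data": {"targets": [{"offset":[0,0,0.001],"dr":[0,0,0]},{"offset":[0,0,0.001],"dr":[0,0,0]}]}}

```text
time_s: 13.27
position: [0.5091, -0.2354, 0.1125]
tcp_rot: [[0.221, 0.975, 0.001], [0.975, -0.221, -0.001], [-0.001, 0.001, -1.0]]
force: [0.4, 1.4, 7.9]
opening: 0.336
grasp_force: 30.0
```

Call:
{"op": "servo_tool", "data": {"targets": [{"offset":[0,0,0.001],"dr":[0,0,0]},{"offset":[0,0,0.001],"dr":[0,0,0]}]}}

```text
time_s: 13.43
position: [0.5086, -0.235, 0.1104]
tcp_rot: [[0.221, 0.975, 0.0], [0.975, -0.221, -0.0], [-0.0, 0.0, -1.0]]
force: [1.9, 0.8, -1.0]
opening: 0.338
grasp_force: 30.0
```

Call:
{"op": "servo_tool", "data": {"targets": [{"offset":[0,0,0.0005],"dr":[0,0,0]},{"offset":[0,0,0.001],"dr":[0,0,0]},{"offset":[0,0,0.001],"dr":[0,0,0]}]}}

```text
time_s: 13.68
position: [0.5086, -0.2352, 0.1095]
tcp_rot: [[0.221, 0.975, -0.0], [0.975, -0.221, 0.0], [0.0, -0.0, -1.0]]
force: [0.6, 0.7, 2.3]
opening: 0.338
grasp_force: 30.0
```

Call:
{"op": "servo_tool", "data": {"targets": [{"offset":[0,0,0.0005],"dr":[0,0,0]},{"offset":[0,0,0.001],"dr":[0,0,0]},{"offset":[0,0,0.001],"dr":[0,0,0]}]}}

```text
time_s: 13.93
position: [0.5087, -0.2352, 0.1086]
tcp_rot: [[0.221, 0.975, 0.0], [0.975, -0.221, -0.0], [-0.0, 0.0, -1.0]]
force: [1.3, 1.4, 2.6]
opening: 0.337
grasp_force: 30.0
```

Call:
{"op": "servo_tool", "data": {"targets": [{"offset":[0,0,0.0005],"dr":[0,0,0]},{"offset":[0,0,0.001],"dr":[0,0,0]},{"offset":[0,0,0.001],"dr":[0,0,0]}]}}

```text
time_s: 14.18
position: [0.5087, -0.2351, 0.1075]
tcp_rot: [[0.221, 0.975, 0.0], [0.975, -0.221, -0.0], [-0.0, 0.0, -1.0]]
force: [0.4, 1.5, 3.0]
opening: 0.336
grasp_force: 30.0
```

Call:
{"op": "servo_tool", "data": {"targets": [{"offset":[0,0,0.0005],"dr":[0,0,0]},{"offset":[0,0,0.0007],"dr":[0,0,0]},{"offset":[0,0,0.0007],"dr":[0,0,0]}]}}

```text
time_s: 14.43
position: [0.5087, -0.2351, 0.1068]
tcp_rot: [[0.221, 0.975, 0.0], [0.975, -0.221, -0.0], [-0.0, 0.0, -1.0]]
force: [0.7, 0.7, 3.0]
opening: 0.338
grasp_force: 30.0
```

Call:
{"op": "servo_tool", "data": {"targets": [{"offset":[0,0,0.0005],"dr":[0,0,0]},{"offset":[0,0,0.001],"dr":[0,0,0]},{"offset":[0,0,0.001],"dr":[0,0,0]}]}}

```text
time_s: 14.68
position: [0.5085, -0.235, 0.1054]
tcp_rot: [[0.221, 0.975, -0.0], [0.975, -0.221, 0.0], [0.0, -0.0, -1.0]]
force: [1.2, 0.5, -0.8]
opening: 0.336
grasp_force: 30.0
```

Call:
{"op": "servo_tool", "data": {"targets": [{"offset":[0,0,0.0005],"dr":[0,0,0]},{"offset":[0,0,0.0007],"dr":[0,0,0]},{"offset":[0,0,0.0007],"dr":[0,0,0]}]}}

```text
time_s: 14.93
position: [0.5084, -0.2349, 0.1048]
tcp_rot: [[0.221, 0.975, -0.001], [0.975, -0.221, 0.001], [0.0, -0.001, -1.0]]
force: [1.1, -0.2, -0.5]
opening: 0.338
grasp_force: 30.0
```

Call:
{"op": "servo_tool", "data": {"targets": [{"offset":[0,0,0.0005],"dr":[0,0,0]},{"offset":[0,0,0.001],"dr":[0,0,0]},{"offset":[0,0,0.001],"dr":[0,0,0]}]}}

```text
time_s: 15.18
position: [0.5085, -0.235, 0.1041]
tcp_rot: [[0.221, 0.975, -0.0], [0.975, -0.221, 0.0], [0.0, -0.0, -1.0]]
force: [0.9, 0.6, 2.1]
opening: 0.336
grasp_force: 30.0
```

Call:
{"op": "servo_tool", "data": {"targets": [{"offset":[0,0,0.0005],"dr":[0,0,0]},{"offset":[0,0,0.0007],"dr":[0,0,0]},{"offset":[0,0,0.0007],"dr":[0,0,0]}]}}

```text
time_s: 15.43
position: [0.5086, -0.2351, 0.1037]
tcp_rot: [[0.221, 0.975, -0.0], [0.975, -0.221, 0.0], [-0.0, -0.0, -1.0]]
force: [0.6, 2.0, 4.6]
opening: 0.338
grasp_force: 30.0
```

Call:
{"op": "servo_tool", "data": {"targets": [{"offset":[0,0,0.0005],"dr":[0,0,0]},{"offset":[0,0,0.001],"dr":[0,0,0]},{"offset":[0,0,0.001],"dr":[0,0,0]}]}}

```text
time_s: 15.68
position: [0.5086, -0.2352, 0.1031]
tcp_rot: [[0.221, 0.975, 0.0], [0.975, -0.221, -0.0], [-0.0, 0.0, -1.0]]
force: [-0.9, 1.8, 7.4]
opening: 0.336
grasp_force: 30.0
```

Call:
{"op": "servo_tool", "data": {"targets": [{"offset":[0,0,0.0005],"dr":[0,0,0]},{"offset":[0,0,0.001],"dr":[0,0,0]},{"offset":[0,0,0.001],"dr":[0,0,0]}]}}

```text
time_s: 15.93
position: [0.5087, -0.2352, 0.1025]
tcp_rot: [[0.221, 0.975, 0.0], [0.975, -0.221, -0.0], [-0.0, 0.0, -1.0]]
force: [-0.9, 2.1, 10.5]
opening: 0.336
grasp_force: 30.0
```

Call:
{"op": "servo_tool", "data": {"targets": [{"offset":[0,0,0.0005],"dr":[0,0,0]},{"offset":[0,0,0.001],"dr":[0,0,0]},{"offset":[0,0,0.0014],"dr":[0,0,0]},{"offset":[0,0,0.0014],"dr":[0,0,0]}]}}

```text
time_s: 16.27
position: [0.5087, -0.2353, 0.1018]
tcp_rot: [[0.221, 0.975, 0.0], [0.975, -0.221, -0.001], [-0.001, 0.001, -1.0]]
force: [-1.1, 2.6, 15.4]
opening: 0.338
grasp_force: 30.0
```

Call:
{"op": "servo_tool", "data": {"targets": [{"offset":[0,0,0.0003],"dr":[0,0,0]},{"offset":[0,0,0.0006],"dr":[0,0,0]},{"offset":[0,0,0.0006],"dr":[0,0,0]},{"offset":[0,0,0.0006],"dr":[0,0,0]}]}}

```text
time_s: 16.6
position: [0.5088, -0.2354, 0.1015]
tcp_rot: [[0.221, 0.975, 0.001], [0.975, -0.221, -0.001], [-0.001, 0.001, -1.0]]
force: [-1.7, 2.6, 16.2]
opening: 0.335
grasp_force: 30.0
```

Call:
{"op": "servo_tool", "data": {"targets": [{"offset":[0,0,0.0002],"dr":[0,0,0]},{"offset":[0,0,0.0002],"dr":[0,0,0]},{"offset":[0,0,0.0002],"dr":[0,0,0]}]}}

```text
time_s: 16.85
position: [0.5088, -0.2354, 0.1014]
tcp_rot: [[0.221, 0.975, 0.001], [0.975, -0.221, -0.001], [-0.001, 0.001, -1.0]]
force: [-2.3, 2.5, 16.2]
opening: 0.335
grasp_force: 30.0
```

Call:
{"op": "servo_tool", "data": {"targets": [{"offset":[0,0,-0.001],"dr":[0,0,0]},{"offset":[0,0,-0.002],"dr":[0,0,0]},{"offset":[0,0,-0.003],"dr":[0,0,0]},{"offset":[0,0,-0.004],"dr":[0,0,0]},{"offset":[0,0,-0.005],"dr":[0,0,0]},{"offset":[0,0,-0.005],"dr":[0,0,0]}]}}

```text
time_s: 17.35
position: [0.5085, -0.2351, 0.1041]
tcp_rot: [[0.221, 0.975, -0.0], [0.975, -0.221, 0.0], [0.0, -0.0, -1.0]]
force: [1.4, 1.6, 1.1]
opening: 0.336
grasp_force: 30.0
```

Call:
{"op": "servo_tool", "data": {"targets": [{"offset":[0,0,-0.0007],"dr":[0,0,0]},{"offset":[0,0,-0.0015],"dr":[0,0,0]},{"offset":[0,0,-0.0015],"dr":[0,0,0]}]}}

```text
time_s: 17.6
position: [0.5085, -0.235, 0.1053]
tcp_rot: [[0.221, 0.975, -0.001], [0.975, -0.221, 0.0], [0.0, -0.001, -1.0]]
force: [1.0, 1.6, -1.2]
opening: 0.331
grasp_force: 30.0
```

Call:
{"op": "servo_tool", "data": {"targets": [{"offset":[0,0,-0.0005],"dr":[0,0,0]},{"offset":[0,0,-0.001],"dr":[0,0,0]},{"offset":[0,0,-0.001],"dr":[0,0,0]}]}}

```text
time_s: 17.85
position: [0.5085, -0.2349, 0.1064]
tcp_rot: [[0.221, 0.975, -0.0], [0.975, -0.221, 0.0], [0.0, -0.001, -1.0]]
force: [2.0, 1.8, -3.8]
opening: 0.336
grasp_force: 30.0
```

Call:
{"op": "servo_tool", "data": {"targets": [{"offset":[0,0,-0.0005],"dr":[0,0,0]},{"offset":[0,0,-0.001],"dr":[0,0,0]},{"offset":[0,0,-0.001],"dr":[0,0,0]}]}}

```text
time_s: 18.1
position: [0.5084, -0.2349, 0.1072]
tcp_rot: [[0.221, 0.975, -0.001], [0.975, -0.221, 0.001], [0.0, -0.001, -1.0]]
force: [2.5, 0.8, -7.0]
opening: 0.335
grasp_force: 30.0
```

Call:
{"op": "servo_tool", "data": {"targets": [{"offset":[0,0,-0.0006],"dr":[0,0,0]},{"offset":[0,0,-0.0012],"dr":[0,0,0]},{"offset":[0,0,-0.0012],"dr":[0,0,0]},{"offset":[0,0,-0.0012],"dr":[0,0,0]}]}}

```text
time_s: 18.43
position: [0.5083, -0.2348, 0.1082]
tcp_rot: [[0.221, 0.975, -0.001], [0.975, -0.221, 0.001], [0.001, -0.001, -1.0]]
force: [2.2, 0.8, -12.4]
opening: 0.339
grasp_force: 30.0
```

Call:
{"op": "servo_tool", "data": {"targets": [{"offset":[0,0,0.0004],"dr":[0,0,0]},{"offset":[0,0,0.0004],"dr":[0,0,0]},{"offset":[0,0,0.0004],"dr":[0,0,0]},{"offset":[0,0,0.0004],"dr":[0,0,0]}]}}

```text
time_s: 18.77
position: [0.5083, -0.2349, 0.1083]
tcp_rot: [[0.221, 0.975, -0.001], [0.975, -0.221, 0.001], [0.0, -0.001, -1.0]]
force: [1.8, 0.6, -13.5]
opening: 0.334
grasp_force: 30.0
```

Call:
{"op": "servo_tool", "data": {"targets": [{"offset":[0,0,0],"dr":[0,0,0]},{"offset":[0,0,0],"dr":[0,0,0]},{"offset":[0,0,0],"dr":[0,0,0]},{"offset":[0,0,0],"dr":[0,0,0]},{"offset":[0,0,0],"dr":[0,0,0]},{"offset":[0,0,0],"dr":[0,0,0]}]}}

```text
time_s: 19.27
position: [0.5084, -0.2349, 0.1084]
tcp_rot: [[0.221, 0.975, -0.001], [0.975, -0.221, 0.0], [0.0, -0.001, -1.0]]
force: [1.4, 1.6, -13.1]
opening: 0.339
grasp_force: 30.0
```

Call:
{"op": "servo_tool", "data": {"targets": [{"offset":[0,0,0],"dr":[0,0,0]},{"offset":[0,0,0],"dr":[0,0,0]},{"offset":[0,0,0],"dr":[0,0,0]},{"offset":[0,0,0],"dr":[0,0,0]},{"offset":[0,0,0],"dr":[0,0,0]},{"offset":[0,0,0],"dr":[0,0,0]}]}}

```text
time_s: 19.77
position: [0.5084, -0.235, 0.1085]
tcp_rot: [[0.221, 0.975, -0.0], [0.975, -0.221, 0.0], [0.0, -0.001, -1.0]]
force: [1.2, 1.4, -12.6]
opening: 0.337
grasp_force: 30.0
```

Call:
{"op": "servo_tool", "data": {"targets": [{"offset":[0,0,0.0006],"dr":[0,0,0]},{"offset":[0,0,0.0006],"dr":[0,0,0]},{"offset":[0,0,0.0006],"dr":[0,0,0]},{"offset":[0,0,0.0006],"dr":[0,0,0]}]}}

```text
time_s: 20.1
position: [0.5085, -0.235, 0.1081]
tcp_rot: [[0.221, 0.975, -0.0], [0.975, -0.221, 0.0], [0.0, -0.0, -1.0]]
force: [0.9, 2.0, -10.6]
opening: 0.336
grasp_force: 30.0
```

Call:
{"op": "servo_tool", "data": {"targets": [{"offset":[0,0,0],"dr":[0,0,0]},{"offset":[0,0,0],"dr":[0,0,0]},{"offset":[0,0,0],"dr":[0,0,0]},{"offset":[0,0,0],"dr":[0,0,0]},{"offset":[0,0,0],"dr":[0,0,0]},{"offset":[0,0,0],"dr":[0,0,0]},{"offset":[0,0,0],"dr":[0,0,0]}]}}

```text
time_s: 20.68
position: [0.5085, -0.2351, 0.1079]
tcp_rot: [[0.221, 0.975, -0.0], [0.975, -0.221, 0.0], [0.0, -0.0, -1.0]]
force: [-0.1, 2.0, -11.1]
opening: 0.336
grasp_force: 30.0
```

Call:
{"op": "servo_tool", "data": {"targets": [{"offset":[0,0,0],"dr":[0,0,0]},{"offset":[0,0,0],"dr":[0,0,0]},{"offset":[0,0,0],"dr":[0,0,0]},{"offset":[0,0,0],"dr":[0,0,0]},{"offset":[0,0,0],"dr":[0,0,0]},{"offset":[0,0,0],"dr":[0,0,0]},{"offset":[0,0,0],"dr":[0,0,0]}]}}

```text
time_s: 21.27
position: [0.5086, -0.2351, 0.1079]
tcp_rot: [[0.221, 0.975, -0.0], [0.975, -0.221, 0.0], [0.0, -0.0, -1.0]]
force: [-0.5, 2.2, -10.3]
opening: 0.338
grasp_force: 30.0
```

Call:
{"op": "servo_tool", "data": {"targets": [{"offset":[0,0,0.001],"dr":[0,0,0]},{"offset":[0,0,0.002],"dr":[0,0,0]},{"offset":[0,0,0.003],"dr":[0,0,0]},{"offset":[0,0,0.004],"dr":[0,0,0]},{"offset":[0,0,0.0045],"dr":[0,0,0]},{"offset":[0,0,0.0045],"dr":[0,0,0]},{"offset":[0,0,0.0045],"dr":[0,0,0]}]}}

```text
time_s: 21.85
position: [0.5095, -0.2355, 0.1043]
tcp_rot: [[0.221, 0.975, 0.002], [0.975, -0.221, -0.001], [-0.001, 0.002, -1.0]]
force: [0.3, 3.3, 0.3]
opening: 0.333
grasp_force: 30.0
```

Call:
{"op": "servo_tool", "data": {"targets": [{"offset":[0,0,0],"dr":[0,0,0]},{"offset":[0,0,0],"dr":[0,0,0]},{"offset":[0,0,0],"dr":[0,0,0]},{"offset":[0,0,0],"dr":[0,0,0]},{"offset":[0,0,0],"dr":[0,0,0]},{"offset":[0,0,0],"dr":[0,0,0]},{"offset":[0,0,0],"dr":[0,0,0]},{"offset":[0,0,0],"dr":[0,0,0]}], "gripper": -1}}

```text
time_s: 22.52
position: [0.5087, -0.2352, 0.1034]
tcp_rot: [[0.221, 0.975, 0.0], [0.975, -0.221, -0.0], [-0.0, 0.0, -1.0]]
force: [-0.2, 0.2, 0.8]
opening: 0.858
grasp_force: 0.0
```

Call:
{"op": "servo_tool", "data": {"targets": [{"offset":[0,0,-0.005],"dr":[0,0,0]},{"offset":[0,0,-0.015],"dr":[0,0,0]},{"offset":[0,0,-0.03],"dr":[0,0,0]},{"offset":[0,0,-0.05],"dr":[0,0,0]},{"offset":[0,0,-0.07],"dr":[0,0,0]},{"offset":[0,0,-0.09],"dr":[0,0,0]},{"offset":[0,0,-0.11],"dr":[0,0,0]},{"offset":[0,0,-0.125],"dr":[0,0,0]},{"offset":[0,0,-0.13],"dr":[0,0,0]},{"offset":[0,0,-0.13],"dr":[0,0,0]},{"offset":[0,0,-0.13],"dr":[0,0,0]}]}}

```text
time_s: 23.43
position: [0.5084, -0.2349, 0.2335]
tcp_rot: [[0.221, 0.975, 0.0], [0.975, -0.221, -0.0], [-0.0, 0.0, -1.0]]
force: [0.0, 0.9, 0.1]
opening: 0.998
grasp_force: 0.0
```

Run:
```python
from h import *
s,t=viewer.capture("scene"),viewer.capture("top")
cv2.imwrite("pics/c6.png",np.hstack([crop(s,200,150,100,125,4),crop(t,350,150,90,125,4)]))
```

```text
(no output)
```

View pics/c6.png

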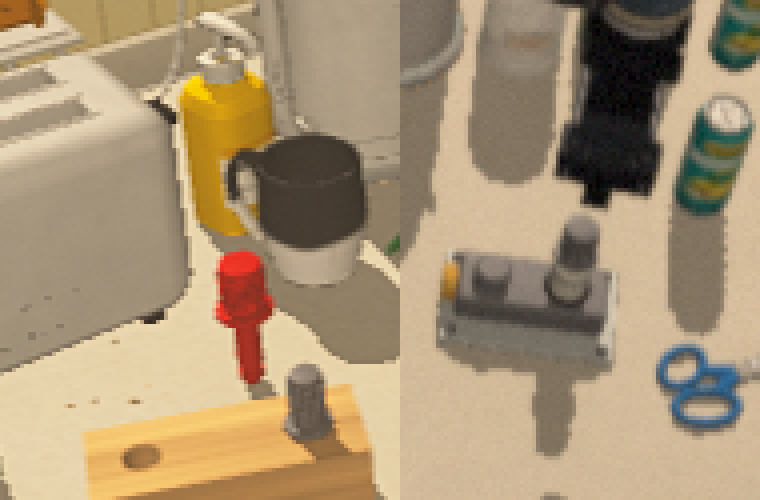

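The plug stands upright in the outlet at about top-view (394,212). The thin plug is still in the rack beside the empty hole, nothing else has moved, and the gripper is clear.

```bash
python3 -c "
from rig import ticket
print(ticket.hand_in())"
```

```text
the job is handed in; nothing more can be done
None
```

The thick plug is locked fully home in the outlet (seated at about 16 N, then tugged up at about 10–13 N for over two seconds without coming out) and released; the job is handed in, but no verdict was returned.

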